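# Swing the jeweller's parts tray home on its pin

### The arm

A 6-joint arm with a two-finger parallel gripper is mounted at the origin on the work surface. World frame = base frame: x ahead of the robot, y to its left, z up, the work surface at z = 0. Lengths are in m, angles in rad, forces in N, time in s.
With the tool pointing down it reaches from about 0.35 to 0.975 m from the base axis. Payload 4.9 kg.
Tool frame: the origin (TCP) lies at the very end of the fingers, on their centre line; the grasp point (between the pads) lies behind it (manip.pinch_z is the y of the grasp point in the tool frame, in m); y points along the fingers, x is the direction in which the jaws open and shut, and the axes are right-handed (so a half turn about y gives the same grasp; the last joint's range is limited). The gripper opens to 85 mm and grips with 20 to 120 N. Pads are 22 mm wide; open, the fingers measure 114 mm over their backs; the gripper's body (76 mm by 85 mm) begins 54 mm behind the grasp point. The pads swing forward as they close: fully open they stand 13 mm farther back than shut.
Start: joints at [1.199, 0.053, 1.613, -0, 1.476, -0.119], TCP at [0.156, 0.605, 0.196] pointing down, gripper open.
Joint ranges: [-3.01, 3.01], [-1.01, 2.22], [0.06, 2.58], [-1.02, 4.17], [0.09, 2.62], [-3.14, 3.14]. Speed limits (rad/s): [2.57, 2.57, 3.14, 3.14, 3.14, 3.14].

### API

Orientations are given as a unit quaternion [w, x, y, z].
In Python, from plant import manip gives the robot as it stands.
- The arm moves only by the tool drive_tool, never from a script. Its argument "motion" is a list of rows, each a list of 3 entries, a list of its own where there are three numbers: the shift along the tool's x, y, z in units of 25 mm (1.0 is 25 mm), then the turn, a rotation vector about the tool's x, y, z in units of 5 degrees (1.0 is 5 degrees), then the closure, from -1 (fully open) to 1 (shut). A call has 1 to 12 rows; each row shifts and turns the commanded pose from where the row before left it, along the tool's axes as they then stand; what a row does not reach is not made up. A row lasts 1/10 s, in which the tool goes at most 50 mm and 8.59 degrees, less where a joint would pass 70% of its speed; a pose out of reach is approached as far as the arm can. A call is refused whole if a number of a shift passes 1 or a number of a turn 1, either way. A call with a gripper value outside its range is refused whole. The fingers move at their own pace and stop on an object; the grip force is fixed at half the most. Time passes only in rows, so rows that do not move let the fingers close. It gives the time, the measured TCP pose, the force and the opening at its end, in the units of the state.
- manip.state(): the state, without advancing time (a new reading comes with each control period).
- manip.grab_frame(name): name is "side" or "top" or "wrist"; returns a dict with "img" (420x560x3 uint8, blue, green, red), "range_z" (420x560 float32, m along the optical axis (not along the pixel's ray), 0 where there is no reading), "camera_matrix" (3x3 intrinsics, pixels), "world_from_camera" (4x4, takes a point from camera to world coordinates); the wrist camera has in their place "T_tool_cam" (4x4, takes a point from camera to tool coordinates, whose origin is the TCP and whose axes are the tool frame's). Camera axes: x right, y down, z forward; pixel columns grow to the right and rows downward; lengths in m; the calibration is good to about 2 mm. A picture is of the moment at which its call begins: read the wrist's pose just before it.
- manip.job_done(): hands the job in, once; it reports no verdict.
The state is a dict: "time": time; "joint_pos": joint angles; "joint_vel": joint speeds; "joint_efforts": joint torques, N m; "tool_pos": TCP position; "tool_rot": TCP orientation; "contact_force": force on the tool from outside, world axes, zero at the start; "ft_torque": the same for the moment, N m; "gripper_width": opening from 0.0 (shut) to 1.0 (fully open).
Only numpy, scipy, OpenCV 4.12 (cv2) and the standard library are available. Lean on these libraries where they do the work, as an engineer would, in place of code of your own. Each camera call takes 0.05 s, during which the arm holds its last target. There are 200 camera calls.

### The job

On this jeweller's bench a wooden parts tray turns on an upright steel pin through one of its corners and has been left swung out from its dark base board. Push it round on the pin until it lies squarely over the board again, edges in line, and let go. Leave the loose spare tray and the fluted tin where they are.

Things in the scene. Friction and masses are not known exactly. Their poses are not given: they have to be found in the camera images.
- tray: Open light-wood tray on the pin, 200 x 130 mm, walls 8 mm, underside 12 mm and rim 42 mm above the bench. Turns only on the pin. Origin: pin axis at bench height; x along the 200 mm sides to the free end, z up; it covers x -15 to 185, y -115 to 15 mm. Starts 35 to 63 degrees anticlockwise (from above) of home; no stop at home (turns 29 degrees past); stays where left, about 1 N moves the free end.
- board: Fixed dark-wood base board, 200 x 130 mm, 10 mm thick, on the bench; the steel pin in its corner carries the tray (pin cap 22 mm wide, top 52 mm above the bench). Origin: pin axis at bench height; x along its 200 mm sides, z up; it covers x -15 to 185, y -115 to 15 mm, so the tray is home when both headings agree.
- spare_tray: A loose light wood tray of the same size (200 x 130 mm, 30 mm high) lying flat on the bench with no board and no pin: a bystander. Origin: centre of its underside, x along its long sides.
- tin: A loose round fluted copper tin, about 136 mm across and 35 mm high, holding small brass leaves: a bystander. Origin: centre of its underside.

How it is judged:
At the end, for the whole second after the job is handed in: The tray lies over the board with its heading within 10 degrees of the board's, at rest, and the spare tray and the tin are within 20 mm of where they were (angle between the x axis of tray and the x axis of board, either way round below 0.175 rad and angular speed of tray below 0.05 rad/s and distance of each of spare_tray, tin from where it was at the start of the episode below 0.02 m); the robot touches nothing.
It fails at once if the spare tray is moved more than 20 mm (distance of spare_tray from where it was at the start of the episode above 0.02 m).
It fails at once if the tin is moved more than 20 mm (distance of tin from where it was at the start of the episode above 0.02 m).
It also fails if it takes over 32 s, if anything falls off the work surface, if the arm or the gripper's body presses on something with over 40 N, if the wrist force passes 120 N, or if a joint passes its speed limit or range.

## Working session

There is one attempt and no reset: what is moved stays moved. The work goes in short steps, Python scripts to look and compute and a tool call to move; the robot and the scene stay as the last step left them, time stands still between calls to the robot, and variables do not carry over. Pictures are saved under pics/ and viewed, about 8 in all and at most 12, crops included, and the job is handed in when it is done.

Besides the shell and the picture viewer there is one more tool, called after "Emit:" as name([rows], argument=value, ...), one row to a line, values as JSON. drive_tool: Moves the arm, as the interface text tells. Its arguments: {"type":"object","properties":{"motion":{"type":"array","items":{"type":"array"}}},"required":["motion"]}

```bash
mkdir -p pics; python3 - <<'E'
from plant import manip
import cv2,numpy as np,pickle
d={}
for n in("top","side"):
    f=manip.grab_frame(n); d[n]=f; cv2.imwrite(f"pics/{n}0.png",f["img"])
pickle.dump(d,open("f0.pkl","wb"))
s=manip.state(); print(s["time"],s["tool_pos"],s["tool_rot"],s["gripper_width"],manip.pinch_z)
print(d["top"]["world_from_camera"].round(3),d["top"]["camera_matrix"])
E
```

```text
0.1 [0.15608473 0.6045485  0.19528595] [-0.55869364  0.55937676  0.4324276  -0.4335498 ] 1.0005570458951158 -0.0187
[[-2.700e-02 -9.790e-01  2.010e-01  3.040e-01]
 [-1.000e+00  2.600e-02 -6.000e-03  7.000e-03]
 [ 1.000e-03 -2.010e-01 -9.790e-01  1.024e+00]
 [ 0.000e+00  0.000e+00  0.000e+00  1.000e+00]] [[430.65535714   0.         279.24278068]
 [  0.         430.65535714 209.56423875]
 [  0.           0.           1.        ]]
```

View pics/top0.png

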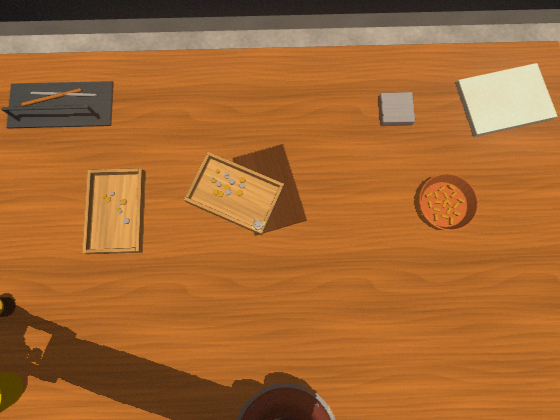

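View pics/side0.png

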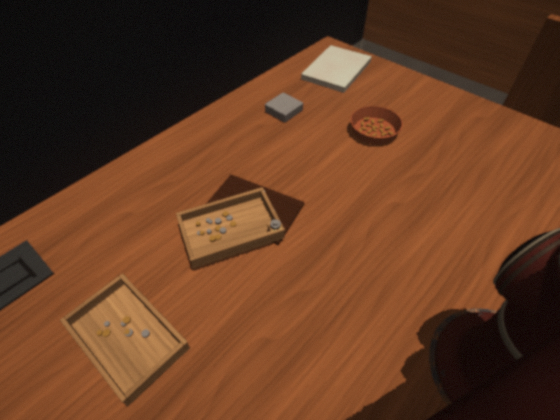

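The top view shows the tray's rim corners at about (208,155), (283,185), (262,232) and (186,200), with the pin cap at (258,225). Visible board corners are at about (283,146) and (305,220). The spare tray is at (115,210) and the tin at (447,203). The side view agrees: the tray is swung anticlockwise, so I need to push its lower-left long side. I'll enlarge a crop and measure.

```bash
cat > h.py <<'E'
import numpy as np,cv2
def onplane(f,uv,z):
    K,T=f["camera_matrix"],f["world_from_camera"]
    r=T[:3,:3]@np.linalg.inv(K)@np.array([uv[0],uv[1],1.]); return T[:3,3]+r*(z-T[2,3])/r[2]
def depth(f,uv):
    K,T=f["camera_matrix"],f["world_from_camera"]; d=f["range_z"][int(uv[1]),int(uv[0])]
    return (T@np.r_[np.linalg.inv(K)@np.array([uv[0],uv[1],1.])*d,1])[:3]
def crop(f,x,y,w,h,k,name): cv2.imwrite(name,cv2.resize(f["img"][y:y+h,x:x+w],None,fx=k,fy=k,interpolation=cv2.INTER_CUBIC))
E
python3 - <<'E'
import pickle;from h import *
d=pickle.load(open("f0.pkl","rb"));t=d["top"];s=d["side"]
crop(t,170,135,150,110,5,"pics/c0.png")
for n,uv,z in [("pin",(258,225),.052),("freeL",(186,200),.042),("freeR",(208,155),.042),("nearR",(283,185),.042),("near",(262,232),.042),("b_far",(283,146),.01),("b_near",(305,220),.01),("spare UR",(141,170),.03),("spare LR",(138,252),.03)]:
    print(n,onplane(t,uv,z).round(3),depth(t,uv).round(3))
for n,uv,z in [("pin",(275,224),.052),("free",(194,263),.042),("b",(304,204),.01),("b",(232,176),.01)]: print("side",n,onplane(s,uv,z).round(3),depth(s,uv).round(3))
E
```

```text
pin [0.469 0.05  0.052] [0.468 0.05  0.058]
freeL [0.535 0.217 0.042] [0.534 0.217 0.045]
freeR [0.644 0.167 0.042] [0.643 0.167 0.043]
nearR [ 0.565 -0.01   0.042] [ 0.565 -0.01   0.042]
near [0.454 0.041 0.042] [0.454 0.041 0.043]
b_far [ 0.673 -0.014  0.01 ] [ 0.673 -0.014  0.011]
b_near [ 0.485 -0.061  0.01 ] [ 0.486 -0.061  0.007]
spare UR [0.614 0.329 0.03 ] [0.613 0.329 0.032]
spare LR [0.417 0.329 0.03 ] [0.42  0.336 0.006]
side pin [0.467 0.052 0.052] [0.464 0.055 0.056]
side free [0.523 0.223 0.042] [0.532 0.219 0.028]
side b [ 0.479 -0.059  0.01 ] [ 0.484 -0.065  0.001]
side b [ 0.667 -0.01   0.01 ] [ 0.667 -0.01   0.01 ]
```

View pics/c0.png

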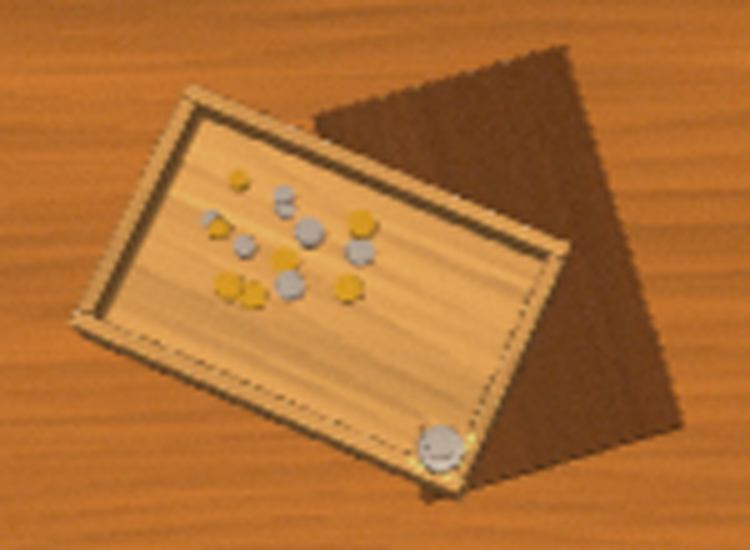

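Board heading is about 14° and tray heading about 65°, so it needs about 51° clockwise. I'll plan an arc push on the outer y=+15 face at radius 150 mm with the fingers shut.

```bash
cat > plan.py <<'E'
import numpy as np
from scipy.spatial.transform import Rotation as R
pin=np.array([.468,.051])
def tray(th,x,y,z):
    c,s=np.cos(np.radians(th)),np.sin(np.radians(th)); return np.array([pin[0]+c*x-s*y,pin[1]+s*x+c*y,z])
def tool(st): return R.from_quat(st["tool_rot"],scalar_first=True).as_matrix()
E
python3 - <<'E'
from plant import manip;from plan import *
s=manip.state();M=tool(s);print(M.round(3))
print("yaw of x",np.degrees(np.arctan2(M[1,0],M[0,0])))
p=tray(65,.15,.06,.195);print(p,"units",(M.T@(p-s["tool_pos"])/.025).round(2))
E
```

```text
[[ 0.25  -0.001 -0.968]
 [ 0.968 -0.002  0.25 ]
 [-0.002 -1.     0.   ]]
yaw of x 75.51761681947207
[0.47701427 0.21230326 0.195     ] units [-11.98   0.03 -16.35]
```

Emit:
drive_tool([
  [[-1, 0, -1], [0, 0, 0], 1],
  [[-1, 0, -1], [0, 0, 0], 1],
  [[-1, 0, -1], [0, 0, 0], 1],
  [[-1, 0, -1], [0, 0, 0], 1],
  [[-1, 0, -1], [0, 0, 0], 1],
  [[-1, 0, -1], [0, 0, 0], 1],
  [[-1, 0, -1], [0, 0, 0], 1],
  [[-1, 0, -1], [0, 0, 0], 1],
  [[-1, 0, -1], [0, 0, 0], 1],
  [[-1, 0, -1], [0, 0, 0], 1],
  [[-1, 0, -1], [0, 0, 0], 1],
  [[-1, 0, -1], [0, 0, 0], 1],
])

```text
time: 1.3
tool_pos: [0.3719, 0.2382, 0.196]
tool_rot: [0.559, -0.559, -0.433, 0.433]
contact_force: [0.3, -0.4, -0.1]
gripper_width: 0.002
```

Emit:
drive_tool([
  [[0, 0, -1], [0, 0, 0], 1],
  [[0, 0, -1], [0, 0, 0], 1],
  [[0, 0, -1], [0, 0, 0], 1],
  [[0, 0, -1], [0, 0, 0], 1],
  [[0, 0, -0.4], [0, 1, 0], 1],
  [[0, 0, 0], [0, 1, 0], 1],
  [[0, 0, 0], [0, 0, 0], 1],
  [[0, 0, 0], [0, 0, 0], 1],
])

```text
time: 2.1
tool_pos: [0.4779, 0.2121, 0.196]
tool_rot: [0.594, -0.594, -0.383, 0.383]
contact_force: [0.7, -0.9, 0.1]
gripper_width: -0.001
```

```bash
python3 - <<'E'
from plant import manip;from plan import *;import cv2
s=manip.state();M=tool(s);print(s["time"],s["tool_pos"],s["gripper_width"],s["contact_force"])
print("yaw of x",np.degrees(np.arctan2(M[1,0],M[0,0])))
for z in(.025,):
  p=tray(65,.15,.06,z);print(p,"units",(M.T@(p-s["tool_pos"])/.025).round(2))
f=manip.grab_frame("wrist");cv2.imwrite("pics/w1.png",f["img"])
E
```

```text
2.1 [0.47787663 0.21208037 0.1959516 ] -0.0013343198742831795 [ 0.6812711  -0.85244406  0.11269769]
yaw of x 65.62489338761604
[0.47701427 0.21230326 0.025     ] units [-0.    6.84  0.03]
```

View pics/w1.png

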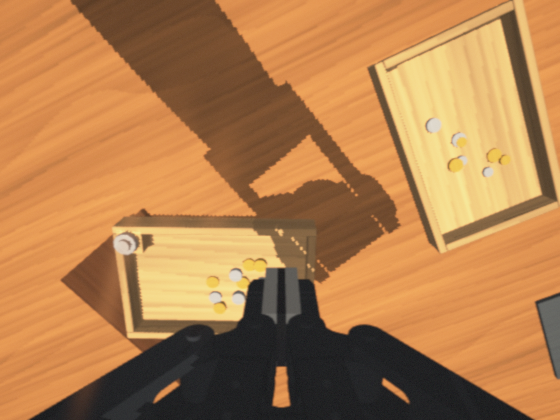

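The wrist view shows the pin at (125,242), the tray's pushing face as the rim from (115,228) to (316,222), and the closed fingertips at (282,270). I'll check where the descent point lands in this image before going down.

```bash
python3 - <<'E'
from plant import manip;from plan import *
s=manip.state();M=tool(s);f=manip.grab_frame("wrist")
T=np.eye(4);T[:3,:3]=M;T[:3,3]=s["tool_pos"];C=np.linalg.inv(T@f["T_tool_cam"])
def pr(p): q=f["camera_matrix"]@(C@np.r_[p,1])[:3]; return (q[:2]/q[2]).round(0)
print("tcp",pr(s["tool_pos"]),"down@.042",pr([*s["tool_pos"][:2],.042]),"down@.025",pr([*s["tool_pos"][:2],.025]))
print("pin",pr([*pin,.052]),"corner",pr(tray(65,.185,.015,.042)),pr(tray(65,-.015,.015,.042)),pr(tray(65,-.015,-.115,.042)))
E
```

```text
tcp [280. 252.] down@.042 [281. 182.] down@.025 [281. 178.]
pin [123. 243.] corner [316. 227.] [109. 225.] [126. 338.]
```

The model matches the picture, and the descent point is about 45 mm clear of the face. I'll descend, close in, and start the arc.

Emit:
drive_tool([
  [[0, 1, 0], [0, 0, 0], 1],
  [[0, 1, 0], [0, 0, 0], 1],
  [[0, 1, 0], [0, 0, 0], 1],
  [[0, 1, 0], [0, 0, 0], 1],
  [[0, 1, 0], [0, 0, 0], 1],
  [[0, 0.9, 0], [0, 0, 0], 1],
  [[0, 0.9, 0], [0, 0, 0], 1],
  [[0, 0, -0.4], [0, 0, 0], 1],
  [[0, 0, -0.4], [0, 0, 0], 1],
  [[0, 0, -0.4], [0, 0, 0], 1],
  [[0, 0, 0], [0, 0, 0], 1],
])

```text
time: 3.3
tool_pos: [0.5086, 0.1994, 0.0286]
tool_rot: [-0.594, 0.595, 0.384, -0.381]
contact_force: [0.1, 0.5, -0.4]
gripper_width: 0.001
```

Emit:
drive_tool([
  [[0.04, 0, -0.265], [0, 0.5, 0], 1],
  [[0.04, 0, -0.265], [0, 0.5, 0], 1],
  [[0.04, 0, -0.265], [0, 0.5, 0], 1],
  [[0.04, 0, -0.265], [0, 0.5, 0], 1],
  [[0.04, 0, -0.265], [0, 0.5, 0], 1],
  [[0.04, 0, -0.265], [0, 0.5, 0], 1],
  [[0.04, 0, -0.265], [0, 0.5, 0], 1],
  [[0.04, 0, -0.265], [0, 0.5, 0], 1],
  [[0.04, 0, -0.265], [0, 0.5, 0], 1],
  [[0.04, 0, -0.265], [0, 0.5, 0], 1],
  [[0.04, 0, -0.265], [0, 0.5, 0], 1],
  [[0.04, 0, -0.265], [0, 0.5, 0], 1],
])

```text
time: 4.5
tool_pos: [0.5757, 0.1603, 0.0277]
tool_rot: [-0.674, 0.674, 0.216, -0.214]
contact_force: [0.3, 0.3, -0.8]
gripper_width: 0.001
```

```bash
cat > chk.py <<'E'
from plant import manip;from plan import *;import cv2,sys,pickle
s=manip.state();M=tool(s);print(s["time"],s["tool_pos"],s["contact_force"])
print("yaw of x",np.degrees(np.arctan2(M[1,0],M[0,0])))
d=s["tool_pos"][:2]-pin;r=np.hypot(*d);print("r",r,"bearing",np.degrees(np.arctan2(d[1],d[0])),"tray heading if touching at y=.026:",np.degrees(np.arctan2(d[1],d[0])-np.arcsin(.026/r)))
f=manip.grab_frame("top");pickle.dump(f,open("ft.pkl","wb"));cv2.imwrite(sys.argv[1],cv2.resize(f["img"][125:255,150:330],None,fx=4,fy=4,interpolation=cv2.INTER_CUBIC))
E
python3 chk.py pics/t2.png
```

```text
4.5 [0.57572607 0.160254   0.02767161] [ 0.27804707  0.28146922 -0.75746599]
yaw of x 35.40898680900573
r 0.1534318834876606 bearing 45.40345998925921 tray heading if touching at y=.026: 35.64725101177967
```

View pics/t2.png

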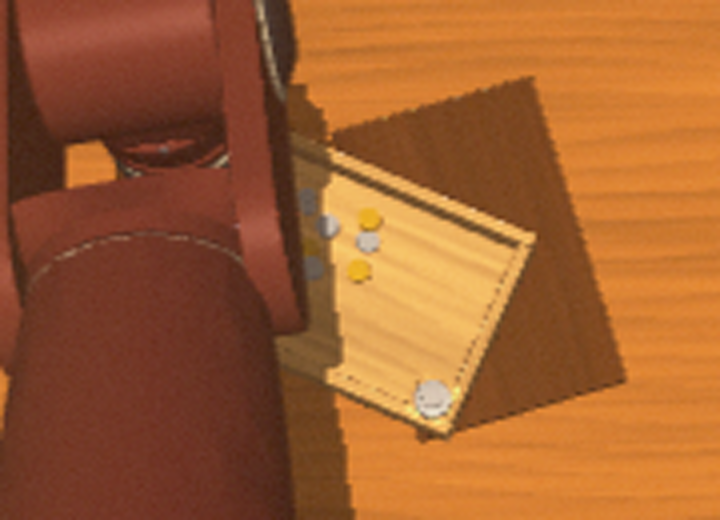

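The top view shows the tray unmoved: its near-right corner is still at crop (535,235) and the pin cap at (432,398). The wrist force is also about zero. By the numbers the finger should be inside the wall, so I'll look from the side and the wrist.

```bash
python3 - <<'E'
from plant import manip;from plan import *;import cv2
f=manip.grab_frame("side");w=manip.grab_frame("wrist")
a=cv2.resize(f["img"][120:320,100:360],(546,420));b=cv2.resize(w["img"],(0,0),fx=.45,fy=.45)
c=np.zeros((420,800,3),np.uint8);c[:,:546]=a;c[:189,548:800]=b[:189,:252];cv2.imwrite("pics/s3.png",c)
s=manip.state();print(s["time"],s["tool_pos"],s["contact_force"])
K,T=f["camera_matrix"],f["world_from_camera"];q=K@(np.linalg.inv(T)@np.r_[s["tool_pos"],1])[:3];q=q[:2]/q[2];print("tcp side px",q,"crop",(q-[100,120])*2.1)
E
```

```text
4.65 [0.57546675 0.16027074 0.02739912] [ 0.02663534 -0.33202409  0.21170131]
tcp side px [202.1739995 233.6613204] crop [214.56539894 238.68877284]
```

View pics/s3.png

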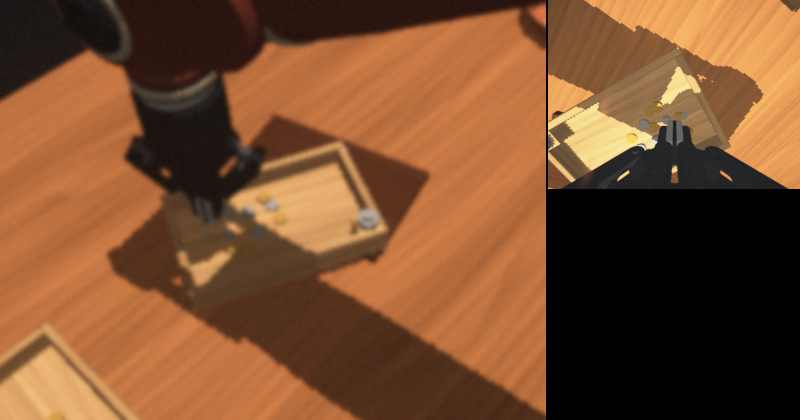

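The fingertips appear inside the tray, having passed over the wall. They show at crop (208,215) where the reported TCP projects to (214,239), so the real tips seem to sit higher than reported. I'll measure that with depth.

```bash
python3 - <<'E'
from plant import manip;from plan import *;from h import depth
f=manip.grab_frame("side");w=manip.grab_frame("wrist")
print("side column u=199 (crop 208):")
for v in range(214,240,3): print(v,depth(f,(199,v)).round(3),depth(f,(202,v)).round(3))
w["world_from_camera"]=w["T_tool_cam"]
print("wrist, tool coords");
for v in range(244,300,6): print(v,depth(w,(276,v)).round(3),depth(w,(288,v)).round(3))
E
```

```text
side column u=199 (crop 208):
214 [0.561 0.165 0.109] [0.556 0.161 0.109]
217 [0.565 0.164 0.095] [0.563 0.159 0.092]
220 [0.565 0.165 0.087] [0.563 0.16  0.085]
223 [0.565 0.167 0.079] [0.565 0.161 0.073]
226 [0.566 0.168 0.07 ] [0.566 0.162 0.063]
229 [0.596 0.153 0.018] [0.593 0.148 0.016]
232 [0.589 0.159 0.02 ] [0.58  0.157 0.025]
235 [0.584 0.164 0.019] [0.578 0.16  0.02 ]
238 [0.578 0.169 0.019] [0.573 0.164 0.018]
wrist, tool coords
244 [-0.002  0.011  0.   ] [0.005 0.01  0.   ]
250 [-0.002  0.01  -0.003] [ 0.005  0.01  -0.003]
256 [-0.002  0.009 -0.006] [ 0.004  0.006 -0.005]
262 [-0.002  0.01  -0.011] [ 0.005  0.006 -0.009]
268 [-0.001 -0.038  0.01 ] [ 0.004 -0.038  0.01 ]
274 [-0.001 -0.044  0.011] [ 0.003 -0.044  0.01 ]
280 [-0.001 -0.049  0.011] [ 0.003 -0.049  0.011]
286 [-0.001 -0.053  0.01 ] [ 0.003 -0.054  0.011]
292 [-0.001 -0.058  0.011] [ 0.003 -0.059  0.011]
298 [-0.001 -0.062  0.011] [ 0.003 -0.062  0.011]
```

Depth puts the real finger ends about 36 mm short of the reported TCP (tool y ≈ -0.036), which contradicts the interface text. The fingers therefore passed over the 42 mm rim. I'll back out the same way and come down lower, with TCP z ≈ -0.006 so the tips sit at about 30 mm.

Emit:
drive_tool([
  [[0, -1, 0], [0, 0, 0], 1],
  [[-0.13, 0, 0.52], [0, -1, 0], 1],
  [[-0.13, 0, 0.52], [0, -1, 0], 1],
  [[-0.13, 0, 0.52], [0, -1, 0], 1],
  [[-0.13, 0, 0.52], [0, -1, 0], 1],
  [[-0.13, 0, 0.52], [0, -1, 0], 1],
  [[-0.13, 0, 0.52], [0, -1, 0], 1],
  [[0, 0, 0.6], [0, 0, 0], 1],
  [[0, 0, 0.6], [0, 0, 0], 1],
  [[0, 0, 0], [0, 0, 0], 1],
])

```text
time: 5.75
tool_pos: [0.4753, 0.2108, 0.0511]
tool_rot: [0.595, -0.594, -0.383, 0.383]
contact_force: [0.7, -0.7, 0.1]
gripper_width: 0.0
```

```bash
python3 - <<'E'
from plant import manip;from plan import *;from h import depth
s=manip.state();M=tool(s);print(s["time"],s["tool_pos"],np.degrees(np.arctan2(M[1,0],M[0,0])),s["contact_force"])
print((M.T@(tray(65,.15,.06,-.006)-s["tool_pos"])/.025).round(2))
E
```

```text
5.75 [0.47531227 0.21082578 0.05113333] 65.5501592268319 [ 0.74083393 -0.69627833  0.05840178]
[ 0.08  2.29 -0.04]
```

Emit:
drive_tool([
  [[0, 0.8, 0], [0, 0, 0], 1],
  [[0, 0.8, 0], [0, 0, 0], 1],
  [[0, 0.7, 0], [0, 0, 0], 1],
  [[0, 0, -0.4], [0, 0, 0], 1],
  [[0, 0, -0.4], [0, 0, 0], 1],
  [[0, 0, -0.4], [0, 0, 0], 1],
  [[0.04, 0, -0.265], [0, 0.5, 0], 1],
  [[0.04, 0, -0.265], [0, 0.5, 0], 1],
  [[0.04, 0, -0.265], [0, 0.5, 0], 1],
  [[0.04, 0, -0.265], [0, 0.5, 0], 1],
])

```text
time: 6.75
tool_pos: [0.5318, 0.1884, -0.0045]
tool_rot: [-0.626, 0.626, 0.329, -0.328]
contact_force: [-0.7, 0.1, 0.3]
gripper_width: -0.002
```

```bash
python3 chk.py pics/t4.png; python3 - <<'E'
from plant import manip;import cv2
cv2.imwrite("pics/s4.png",cv2.resize(manip.grab_frame("side")["img"][120:320,100:360],(546,420)))
E
```

```text
6.75 [ 0.53179573  0.18844371 -0.00446018] [-0.69707527  0.13855731  0.3219312 ]
yaw of x 55.367261683524305
r 0.15152778227373265 bearing 65.10120445358045 tray heading if touching at y=.026: 55.22117686832129
```

View pics/s4.png

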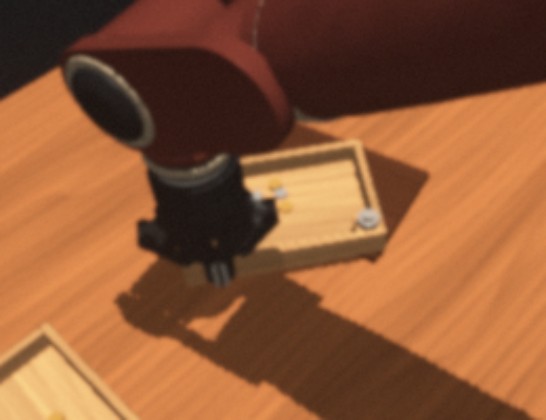

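The fingers now press the outer wall at crop (220,270), and the tray's far-right corner has moved from (340,145) to (360,142), so it is turning. I'll continue.

Emit:
drive_tool([
  [[0.04, 0, -0.265], [0, 0.5, 0], 1],
  [[0.04, 0, -0.265], [0, 0.5, 0], 1],
  [[0.04, 0, -0.265], [0, 0.5, 0], 1],
  [[0.04, 0, -0.265], [0, 0.5, 0], 1],
  [[0.04, 0, -0.265], [0, 0.5, 0], 1],
  [[0.04, 0, -0.265], [0, 0.5, 0], 1],
  [[0.04, 0, -0.265], [0, 0.5, 0], 1],
  [[0.04, 0, -0.265], [0, 0.5, 0], 1],
  [[0.04, 0, -0.265], [0, 0.5, 0], 1],
  [[0.04, 0, -0.265], [0, 0.5, 0], 1],
  [[0.04, 0, -0.265], [0, 0.5, 0], 1],
  [[0.04, 0, -0.265], [0, 0.5, 0], 1],
])

```text
time: 8.05
tool_pos: [0.592, 0.1379, -0.0051]
tool_rot: [0.69, -0.69, -0.156, 0.155]
contact_force: [-0.2, 1.7, 0.6]
gripper_width: -0.0
```

```bash
python3 chk.py pics/t5.png
```

```text
8.05 [ 0.59197887  0.13794485 -0.00512154] [-0.17335497  1.72990096  0.57545346]
yaw of x 25.4554456729619
r 0.15142710585928212 bearing 35.04150586301964 tray heading if touching at y=.026: 25.154843576284605
```

View pics/t5.png

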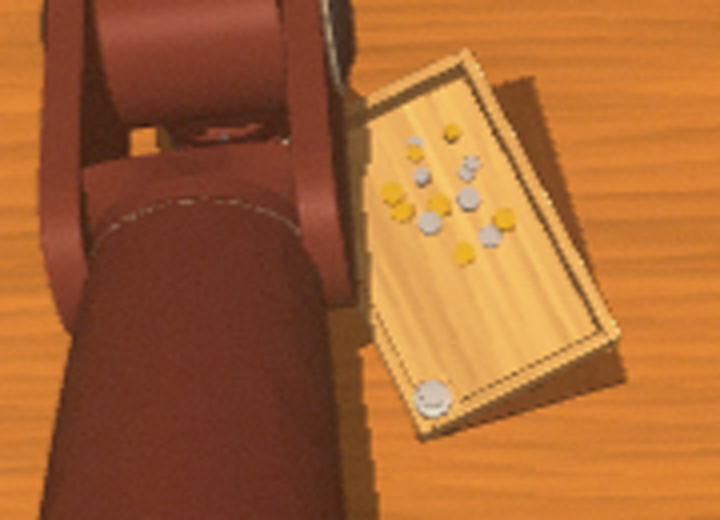

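The tray's right rim runs (468,50)→(618,333), and the board's right edge runs (532,78)→(626,380).

```bash
python3 - <<'E'
import pickle;from h import *
f=pickle.load(open("ft.pkl","rb"))
for a,b,z in [((468,50),(618,333),.042),((532,78),(626,380),.01)]:
    g=lambda c:onplane(f,(c[0]/4+150-.4,c[1]/4+125-.4),z)
    p,q=g(a),g(b);d=p-q;print(p,q,np.hypot(*d[:2]),np.degrees(np.arctan2(d[1],d[0])))
E
```

```text
[0.68505255 0.02590956 0.042     ] [ 0.50848521 -0.05780983  0.042     ] 0.19540973482427468 25.367964625309135
[ 0.67806435 -0.01276267  0.01      ] [ 0.48631954 -0.0635925   0.01      ] 0.19836769825541156 14.847098034249854
```

About 10.5° remain: four more rows, settle, back off and rise.

Emit:
drive_tool([
  [[0.04, 0, -0.265], [0, 0.5, 0], 1],
  [[0.04, 0, -0.265], [0, 0.5, 0], 1],
  [[0.04, 0, -0.265], [0, 0.5, 0], 1],
  [[0.04, 0, -0.265], [0, 0.5, 0], 1],
  [[0, 0, 0], [0, 0, 0], 1],
  [[0, 0, 0.3], [0, 0, 0], 1],
  [[0, 0, 0.6], [0, 0, 0], 1],
  [[0, 0, 0.8], [0, 0, 0], 1],
  [[0, 0, 0.8], [0, 0, 0], 1],
  [[0, -0.5, 0], [0, 0, 0], 1],
  [[0, -1, 0], [0, 0, 0], 1],
  [[0, -1, 0], [0, 0, 0], 1],
])

```text
time: 9.3
tool_pos: [0.5869, 0.1756, 0.0573]
tool_rot: [-0.7, 0.701, 0.096, -0.096]
contact_force: [1.3, 0.7, -0.1]
gripper_width: -0.003
```

Emit:
drive_tool([
  [[0, -1, 1], [0, 0, 0], 1],
  [[0, -1, 1], [0, 0, 0], 1],
  [[0, -1, 1], [0, 0, 0], 1],
  [[0, 0, 1], [0, 0, 0], 1],
  [[0, 0, 1], [0, 0, 0], 1],
  [[0, 0, 0], [0, 0, 0], 1],
  [[0, 0, 0], [0, 0, 0], 1],
])

```text
time: 10.0
tool_pos: [0.554, 0.2958, 0.132]
tool_rot: [-0.7, 0.701, 0.096, -0.096]
contact_force: [-0.2, -0.0, 0.4]
gripper_width: -0.0
```

```bash
python3 chk.py pics/t6.png; python3 - <<'E'
import pickle,cv2;a=pickle.load(open("f0.pkl","rb"))["top"]["img"];b=pickle.load(open("ft.pkl","rb"))["img"]
for n,(y,x,Y,X) in dict(spare=(160,75,260,150),tin=(165,405,240,490)).items(): print(n,cv2.absdiff(a[y:Y,x:X],b[y:Y,x:X]).mean())
cv2.imwrite("pics/t6f.png",b)
E
```

```text
10.0 [0.55397392 0.29580472 0.13199   ] [-0.2485002  -0.00790935  0.44594494]
yaw of x 15.614597565861102
r 0.25946265108313155 bearing 70.6490382755503 tray heading if touching at y=.026: 64.8979418998199
spare 62.607733333333336
tin 16.720575163398692
```

View pics/t6.png

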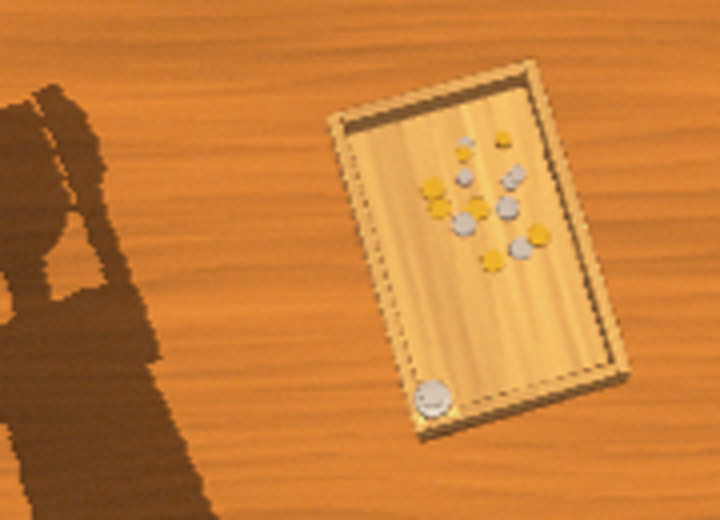

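The tray now covers the board, with its right rim running (533,62)→(628,367), nearly the same slope as the board edge before. The spare tray is hidden by the arm and the tin's difference reading is unclear, so I'll check both from the side and full top views.

```bash
python3 - <<'E'
import pickle;from h import *;from plant import manip
f=pickle.load(open("ft.pkl","rb"));g=lambda c:onplane(f,(c[0]/4+149.6,c[1]/4+124.6),.042)
d=g((533,62))-g((628,367));print("tray",np.degrees(np.arctan2(d[1],d[0])),"board 14.8")
s=manip.grab_frame("side")["img"];a=pickle.load(open("f0.pkl","rb"));A=a["side"]["img"]
for n,I,J,(y,x,Y,X) in [("tin top",a["top"]["img"],f["img"],(170,410,235,482)),("tin side",A,s,(100,340,150,410)),("spare side",A,s,(270,60,400,190))]:
    t=cv2.cvtColor(I[y:Y,x:X],6);m=cv2.matchTemplate(cv2.cvtColor(J[y-8:Y+8,x-8:X+8],6),t,cv2.TM_CCOEFF_NORMED);_,v,_,l=cv2.minMaxLoc(m);print(n,"shift px",l[0]-8,l[1]-8,"score",round(v,3))
cv2.imwrite("pics/both.png",np.hstack([cv2.resize(s,(400,300)),cv2.resize(f["img"],(400,300))]))
E
```

```text
tray 14.821101284963644 board 14.8
tin top shift px 0 0 score 0.995
tin side shift px 0 0 score 0.382
spare side shift px 0 0 score 0.632
```

View pics/both.png

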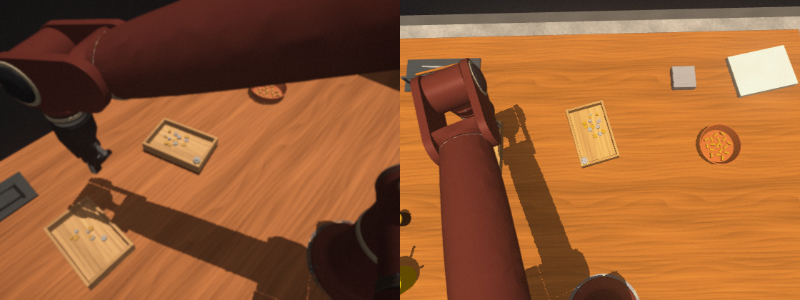

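The tray is at 14.8° and the board at 14.8°. The spare tray at (90,240) in the side view and the tin at (718,145) in the top view are unmoved. The arm is clear of everything.

```bash
python3 -c "
from plant import manip
print(manip.state()['contact_force'],manip.job_done())"
```

```text
the job is handed in; nothing more can be done
[ 0.26406339 -0.12835418 -0.15898912] None
```

The tray is back over its board and the job is handed in at about 10 s of robot time. I pushed the tray's outer long side clockwise about the pin by about 51° with shut fingers, then backed off and rose clear.

**Last checks:**
- **Heading:** by eye-read corners in the top view, the tray is at 14.8° and the board at 14.8° (the board measured just before the tray covered it).
- **Tin:** 0 px shift in the top view (match score 0.995). The side-view match was useless because the arm blocks part of it.
- **Spare tray:** 0 px shift in the side view, but with a weak score (0.63) because the arm's shadow falls on it. The top view of it was blocked by the arm, and it looks unmoved to the eye.
- **Contact:** the arm stands free, with wrist force about 0.3 N.
- **At rest:** I did not measure the tray's speed separately.

**What disagreed:** the real finger ends sit about 36 mm short of the reported TCP, although the interface text puts the TCP at the finger ends. My first push therefore passed over the rim without moving the tray. I measured the offset with the depth images, went about 33 mm lower, and the second push worked.

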